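Load a cuckoo clock test case with its movement frame and bird

TASK

First take the widest of the three brass movement frames out of the slotted stand and slide it, upright, all the way down into the close-fitting pocket of the pine test case. Then lift the bird platform out of its mould, set it on the deck in front of the case's lipped channel with the beak pointing away from the channel, and slide it in under the lips until it meets the end stop, so that the bird looks out of the open end. Leave both parts there and the other two frames, the pinion and the pendulum guide undisturbed.

Things in the scene. Friction and masses are not known exactly. Their poses are not given: they have to be found in the camera images.
- frame_wide: Origin: centre of the underside, z up. The widest brass movement frame: two 3 mm pierced brass plates joined by pillars, 80 wide (x), 24 thick over both plates (y), 90 tall; 0.2 to 0.34 kg. The top 32 mm of each plate is solid: grip there across the 24 mm. Same both ways round; either way may go in the pocket.
- frame_mid: Origin: centre of the underside, z up. The middle-sized brass frame, same make: 62 wide (x), 24 thick (y), 84 tall. Stays in the stand.
- frame_narrow: Origin: centre of the underside, z up. The narrowest brass frame, same make: 48 wide (x), 24 thick (y), 78 tall. Stays in the stand.
- stand: Origin: centre of the underside, z up. Fixed slotted beech stand, 116 (x) by 190 (y) by 34 tall. Three slots run along x, open at both ends, at y = -60, 0 and 60, each 26.5 wide and 22 deep (slot floor at z = 12). The frames stand in them in any order, their x along the stand's x.
- case: Origin: centre of the underside, z up. Fixed pine test case, two parts side by side. At y = +45 mm an upright block 116 (x) by 56 (y), 58 tall, with the open-topped frame pocket. At y = -45 a deck 64 wide (y), top at z = 35, from x = -110 to 58, with the bird channel on its far part; bare from x = -110 to -46. The case's -x looks roughly to the robot.
- pocket_floor (a point): Centre of the pocket's floor, case frame (0, 45, 8) mm: where the wide frame's origin ends. Axes as the case. Pocket 82.5 (x) by 26.5 (y), 50 deep, mouth chamfered 2 mm; the frame stands 40 mm out of it when home.
- channel_mouth (a point): Centre of the channel's mouth on the deck, case frame (-16, -45, 35) mm; axes as the case. The platform enters along +x. Channel walls 42.5 apart; over them two lips, underside 10 and top 16 above the deck, with a 23.5 mm slot between them for the bird. From 30 mm before the mouth two flared guides, 12 tall, narrow from about 58 to 42.5 apart.
- bird_home (a point): On the deck in the channel, case frame (18, -45, 35) mm: where the platform's origin is when its board touches the end stop (face at case x = 48). Axes as the case.
- mould: Origin: centre of the underside, z up. Fixed aluminium gluing mould, 110 (x) by 90 (y) by 20 tall, with an open cavity 63 (x) by 43 (y), 12 deep (floor at z = 8), in which the platform's board lies, axes along the mould's.
- platform: Origin: centre of the underside, z up. Green pine bird platform, 70 g: board 60 (x) by 40 (y) by 8 thick, a sawn bird upright on its middle. Bird: foot 20 (x) by 14 (y), z = 8 to 18; flat-sided body 36 (x) by 14 (y), z = 18 to 48; head towards -x up to z = 62; tail to +x. Grip the body across its 14 mm; fingertips above z = 17 clear the channel's lips. In the channel its x lies along the case's x.
- beak (a point): Tip of the bird's beak, platform frame (-33, 0, 51) mm: the bird looks to the platform's -x.
- pinion: Origin: centre of the underside, z up. Steel pinion standing on end, 34 across its teeth, 45 tall. Bystander.
- guide: Origin: centre of the underside, z up. Turned cherry pendulum guide standing on its foot, 44 across, 66 tall. Bystander.

How it is judged:
On the way, in this order (a step that is already met when the one before it is completed fails the run):
1. the widest frame is lifted clear of the stand (height (world z) of frame_wide above 0.06 m), for 0.1 s.
2. the widest frame is fully home in the pocket (horizontal distance between frame_wide and pocket_floor below 0.004 m and z of frame_wide in the frame of case below 0.0115 m and angle between frame_wide's own z axis and vertical below 0.07 rad and angle between the x axis of frame_wide and the x axis of case, either way round below 0.08 rad), for 0.2 s.
3. the bird platform is lifted clear of the mould (height (world z) of platform above 0.033 m), for 0.1 s.
4. the bird platform is fully home in the channel (x of platform in the frame of bird_home above -0.004 m and distance between platform and bird_home below 0.006 m and angle between platform's own z axis and vertical below 0.08 rad and x of beak in the frame of bird_home below -0.02 m), for 0.2 s.
At the end, for the whole second after the job is handed in: Widest frame at rest in the pocket: within 4 mm of its centre, 3.5 mm of its floor, upright within 0.07 rad, in line with the case within 0.08 rad. Platform at rest in the channel: at most 4 mm short of the stop, 6 mm from home in all, level within 0.08 rad, beak to the open end (all of step 2 and all of step 4 and linear speed of each of frame_wide, platform below 0.01 m/s); the robot touches nothing.
It fails at once if the middle-sized frame is pushed more than 15 mm or tipped (distance of frame_mid from where it was at the start of the episode above 0.015 m or angle between frame_mid's own z axis and vertical above 0.3 rad).
It fails at once if the narrowest frame is pushed more than 15 mm or tipped (distance of frame_narrow from where it was at the start of the episode above 0.015 m or angle between frame_narrow's own z axis and vertical above 0.3 rad).
It fails at once if the pinion is pushed more than 15 mm or tipped (distance of pinion from where it was at the start of the episode above 0.015 m or angle between pinion's own z axis and vertical above 0.3 rad).
It fails at once if the pendulum guide is pushed more than 15 mm or tipped (distance of guide from where it was at the start of the episode above 0.015 m or angle between guide's own z axis and vertical above 0.3 rad).
It also fails if it takes over 67 s, if anything falls off the work surface, if the arm or the gripper's body presses on something with over 40 N, if the wrist force passes 120 N, or if a joint passes its speed limit or range.

ROBOT

A 6-joint arm with a two-finger parallel gripper is mounted at the origin on the work surface. World frame = base frame: x ahead of the robot, y to its left, z up, the work surface at z = 0. Lengths are in m, angles in rad, forces in N, time in s.
With the tool pointing down it reaches from about 0.225 to 0.725 m from the base axis. Payload 3.1 kg.
Tool frame: the origin (TCP) lies at the centre of the arm's flange, where the gripper is bolted on; the fingertips stand 173 mm ahead of it and the grasp point (between the pads) lies 155 mm ahead of it (bot.grip_point_offset is the distance from the TCP to the grasp point, in m); z points along the fingers, x is the direction in which the jaws open and shut, and the axes are right-handed (so a half turn about z gives the same grasp; the last joint's range is limited). The gripper opens to 85 mm and grips with 20 to 120 N. Pads are 22 mm wide; open, the fingers measure 114 mm over their backs; the gripper's body (76 mm by 85 mm) begins 54 mm behind the grasp point. The pads swing forward as they close: fully open they stand 13 mm farther back than shut.
Start: joints at [-1.475, 0.048, 0.099, 1.622, 0, 1.443], TCP at [0.117, -0.512, 0.405] pointing down, gripper open.
Joint ranges: [-2.91, 2.91], [-0.99, 1.94], [-1.21, 1.42], [-2.12, 2.29], [-1.49, 1.47], [-3.14, 3.14]. Speed limits (rad/s): [2.79, 2.79, 3.14, 3.14, 3.14, 3.14].

INTERFACE

Orientations are given as a unit quaternion [w, x, y, z].
In Python, from workcell import bot gives the robot as it stands. The module is installed in compiled form; this text tells all that it offers.
- The arm moves only by the tool drive_tool, never from a script. Its argument "plan" is a list of rows, each a list of 5 numbers: the shift along the tool's x, y, z in m, then the turn about the tool's z in degrees, then the opening, from 0 (shut) to 1 (fully open). In form: [[dx, dy, dz, yaw, jaw], ...]. A call has 1 to 8 rows; each row is the pose to reach, as a shift and turn from the pose commanded when the call began, along the tool's axes at that moment; what a row does not reach only later rows make up. A row lasts 1/8 s, in which the tool goes at most 62.5 mm and 10.7 degrees, less where a joint would pass 70% of its speed; a pose out of reach is approached as far as the arm can. A call with a gripper value outside its range is refused whole. The fingers move at their own pace and stop on an object; the grip force is fixed at half the most. Time passes only in rows, so rows that repeat a pose let the fingers close. It gives the time, the measured TCP pose, the force and the opening at its end, in the units of the state.
- bot.read_state(): the state, without advancing time (a new reading comes with each control period).
- bot.read_camera(name): name is "scene" or "top" or "wrist"; returns the picture (400x640x3 uint8, red, green, blue); there is no depth.
- bot.get_calibration(name): a dict with "mtx" (3x3 intrinsics, pixels), "origin" and "orientation" of the camera in the world; the wrist camera has in their place "T_tool_cam" (4x4, takes a point from camera to tool coordinates, whose origin is the TCP and whose axes are the tool frame's). Camera axes: x right, y up, looking along -z (the intrinsics and any distortion apply to the point x, -y, -z); pixel columns grow to the right and rows downward; lengths in m; the calibration is good to about 2 mm. A picture is of the moment at which its call begins: read the wrist's pose just before it. get_calibration takes no time and is no camera call.
- bot.sign_off(): hands the job in, once; it reports no verdict.
The state is a dict: "clock": time; "qpos": joint angles; "qvel": joint speeds; "effort": joint torques, N m; "tcp_pos": TCP position; "orientation": TCP orientation; "wrist_force": force on the tool from outside, world axes, zero at the start; "moment": the same for the moment, N m; "gripper_width": finger opening in m.
Only numpy, scipy, OpenCV 4.12 (cv2) and the standard library are available. Lean on these libraries where they do the work, as an engineer would, in place of code of your own. Each camera call takes 0.05 s, during which the arm holds its last target.

## Working session

There is one attempt and no reset: what is moved stays moved. The work goes in short steps, Python scripts to look and compute and a tool call to move; the robot and the scene stay as the last step left them, time stands still between calls to the robot, and variables do not carry over. Pictures are saved under pics/ and viewed, and the job is handed in when it is done.

Besides the shell and the picture viewer there is one more tool, called after "Request:" as a command line: name --pt "numbers of a row" for each row, then --argument value for the rest. drive_tool: Moves the arm, as the interface text tells. Its arguments: {"type":"object","properties":{"plan":{"type":"array","items":{"type":"array","items":{"type":"number"}}}},"required":["plan"]}

```bash
mkdir -p pics; cat > h.py <<'E'
import numpy as np,cv2
from scipy.spatial.transform import Rotation as R
from workcell import bot
def Rq(q): return R.from_quat([q[1],q[2],q[3],q[0]]).as_matrix()
def save(n,im): cv2.imwrite('pics/'+n+'.png',im[:,:,::-1])
def cam(name,st=None):
    c=bot.get_calibration(name);K=np.array(c['mtx'])
    if name=='wrist':
        T=np.eye(4);T[:3,:3]=Rq(st['orientation']);T[:3,3]=st['tcp_pos']
        W=T@np.array(c['T_tool_cam']);return K,W[:3,:3],W[:3,3],c
    return K,Rq(c['orientation']),np.array(c['origin']),c
def ray(C,uv,z):
    K,Rm,o,c=C
    uv=np.array(uv,float).reshape(-1,1,2)
    d=c.get('dist',None)
    p=cv2.undistortPoints(uv,K,None if d is None else np.array(d)).reshape(-1,2)
    D=np.c_[p[:,0],-p[:,1],-np.ones(len(p))]@Rm.T
    t=(z-o[2])/D[:,2]
    return o+D*t[:,None]
def proj(C,P):
    K,Rm,o,c=C
    q=(np.array(P,float).reshape(-1,3)-o)@Rm
    q=q*[1,-1,-1]
    return (q[:,:2]/q[:,2:])@K[:2,:2].T+K[:2,2]
E
python3 - <<'E'
from h import *
s=bot.read_state();print(s)
for n in['scene','top','wrist']:
    print(n,bot.get_calibration(n)); save(n+'0',bot.read_camera(n))
E
```

```text
{'clock': 0.0, 'qpos': array([-1.47478515e+00,  4.87122280e-02,  9.75571889e-02,  1.62196161e+00,
       -4.70554363e-06,  1.44303504e+00]), 'qvel': array([-0.00066601,  0.00127099,  0.00069617, -0.00087167, -0.00092428,
        0.00099618]), 'effort': array([-1.84241740e-03, -3.38788283e+01,  3.20011604e+01,  2.03141727e-02,
       -2.44859975e-04,  1.18645328e-06]), 'tcp_pos': array([ 0.11648912, -0.51169813,  0.40351632]), 'orientation': array([-0.00083164,  0.78163545, -0.62373446, -0.00080892]), 'wrist_force': array([-0.20727037, -0.18370793, -0.41272979]), 'moment': array([-0.04003123, -0.07259497,  0.00204684]), 'gripper_width': 0.08507176744302168}
scene {'mtx': array([[401.5225982 ,   0.        , 317.61875928],
       [  0.        , 401.5225982 , 200.95847892],
       [  0.        ,   0.        ,   1.        ]]), 'origin': array([1.39463793, 0.23826394, 0.70532728]), 'orientation': array([0.56231379, 0.27214456, 0.35285942, 0.69658508])}
top {'mtx': array([[443.02703913,   0.        , 327.44016544],
       [  0.        , 443.02703913, 192.26141068],
       [  0.        ,   0.        ,   1.        ]]), 'origin': array([0.41839564, 0.04678593, 1.04176467]), 'orientation': array([ 0.71289962,  0.070353  , -0.06892742, -0.6943152 ])}
wrist {'mtx': array([[313.26611264,   0.        , 318.02142357],
       [  0.        , 313.26611264, 198.13073961],
       [  0.        ,   0.        ,   1.        ]]), 'T_tool_cam': array([[ 9.99999861e-01,  1.60680082e-04, -5.01557895e-04,
        -1.25947367e-03],
       [ 1.97542410e-05, -9.63097163e-01, -2.69153959e-01,
        -6.87056889e-02],
       [-5.26296666e-04,  2.69153912e-01, -9.63097033e-01,
         3.00153501e-02],
       [ 0.00000000e+00,  0.00000000e+00,  0.00000000e+00,
         1.00000000e+00]])}
```

View pics/top0.png

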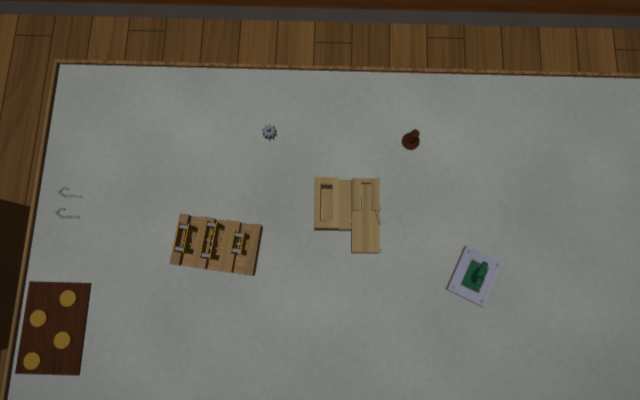

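View pics/scene0.png

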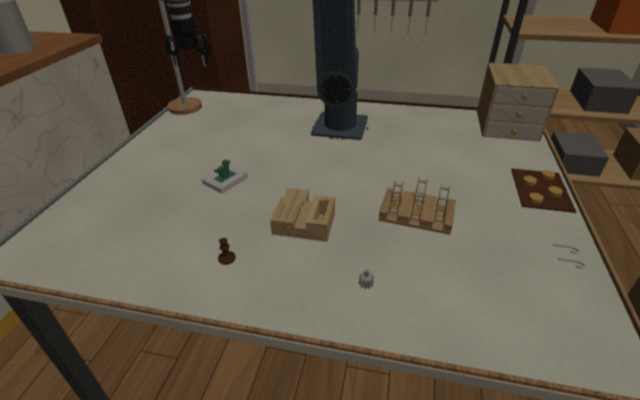

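View pics/wrist0.png

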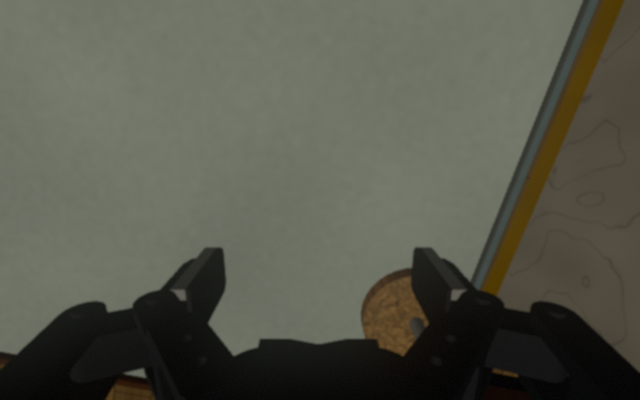

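```bash
python3 - <<'E'
import cv2,numpy as np
im=cv2.imread('pics/top0.png')
a=cv2.resize(im[205:285,160:270],None,fx=7,fy=7,interpolation=cv2.INTER_CUBIC);cv2.imwrite('pics/c1.png',np.clip(a*1.5,0,255))
a=cv2.resize(im[170:260,305:395],None,fx=6.5,fy=6.5,interpolation=cv2.INTER_CUBIC);cv2.imwrite('pics/c2.png',np.clip(a*1.3,0,255))
a=cv2.resize(im[240:310,440:510],None,fx=8,fy=8,interpolation=cv2.INTER_CUBIC);cv2.imwrite('pics/c3.png',np.clip(a*1.3,0,255))
E
```

```text
[ WARN:0@0.026] global loadsave.cpp:1063 imwrite_ Unsupported depth image for selected encoder is fallbacked to CV_8U.
```

View pics/c1.png

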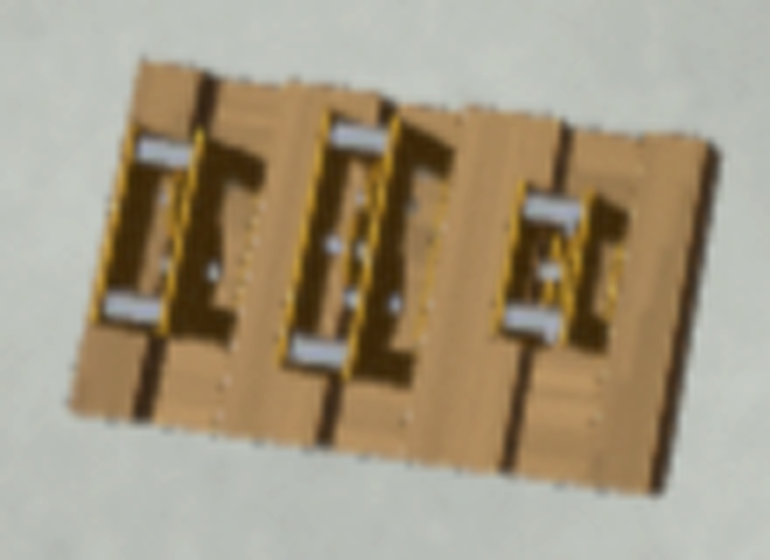

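View pics/c2.png

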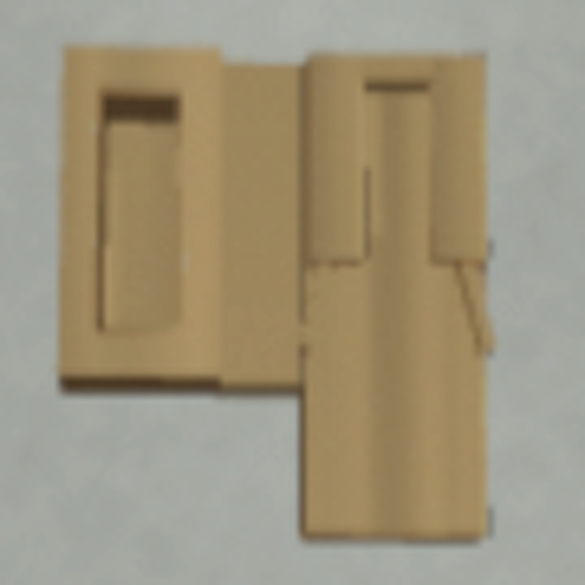

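View pics/c3.png

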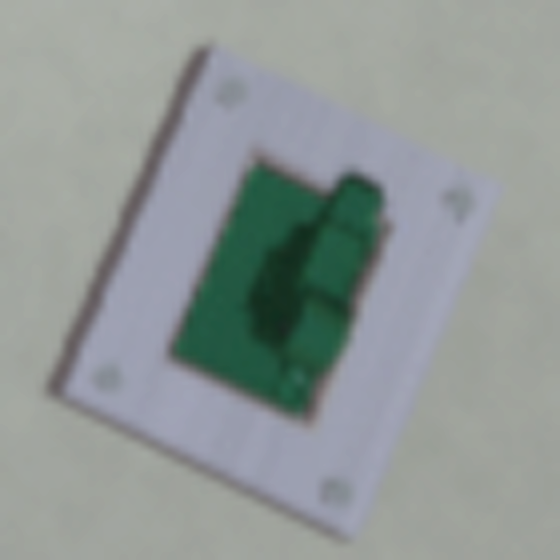

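```bash
python3 - <<'E'
from h import *
C=cam('top')
def f(n,pts,s,o,z):
    p=ray(C,np.array(pts)/s+o,z);c=p.mean(0);print(n,p.round(4)[:,:2].tolist(),c.round(4))
    return p
# order: pts; stand x edges
f('stand',[(140,60),(715,140),(660,492),(70,412)],7,(160,205),.034)
f('wide',[(330,115),(400,120),(350,378),(282,365)],7,(160,205),.102)
f('block',[(65,45),(220,48),(220,378),(60,378)],6.5,(305,170),.058)
f('pocketmouth',[(102,93),(180,95),(182,330),(98,330)],6.5,(305,170),.058)
f('deck',[(308,55),(487,55)],6.5,(305,170),.051)
f('deckfront',[(303,537),(485,540)],6.5,(305,170),.035)
f('mould',[(210,45),(500,185),(350,538),(55,392)],8,(440,240),.02)
f('cav',[(260,155),(390,222),(310,420),(172,352)],8,(440,240),.018)
f('headorTailtop',[(360,180),(300,385)],8,(440,240),.060)
print(f('pin',[(269,132)],1,(0,0),.045),f('gd',[(411,139)],1,(0,0),.03))
E
```

```text
stand [[0.5609, 0.3888], [0.5396, 0.1987], [0.4262, 0.21], [0.4465, 0.4008]] [0.4933 0.2996 0.034 ]
wide [[0.5359, 0.3062], [0.535, 0.2848], [0.4568, 0.2939], [0.4601, 0.3146]] [0.497  0.2999 0.102 ]
block [[0.6499, 0.0807], [0.6503, 0.0263], [0.5341, 0.0238], [0.5327, 0.0787]] [0.5917 0.0524 0.058 ]
pocketmouth [[0.633, 0.0672], [0.633, 0.0399], [0.5504, 0.0373], [0.5496, 0.0661]] [0.5915 0.0526 0.058 ]
deck [[0.6502, -0.0049], [0.6519, -0.0681]] [ 0.651  -0.0365  0.051 ]
deckfront [[0.4822, -0.0067], [0.4829, -0.0698]] [ 0.4825 -0.0383  0.035 ]
mould [[0.5061, -0.2705], [0.4685, -0.3517], [0.3697, -0.3048], [0.4074, -0.2234]] [ 0.4379 -0.2876  0.02  ]
cav [[0.4753, -0.2843], [0.4573, -0.3206], [0.4016, -0.2956], [0.4194, -0.2573]] [ 0.4384 -0.2894  0.018 ]
headorTailtop [[0.4669, -0.2978], [0.4115, -0.2792]] [ 0.4392 -0.2885  0.06  ]
pin [[0.7588, 0.193]] [0.7588 0.193  0.045 ]
gd [[0.7555, -0.1444]] [ 0.7555 -0.1444  0.03  ]
[[0.75882855 0.1930494  0.045     ]] [[ 0.75545457 -0.14440849  0.03      ]]
```

```bash
cat >> h.py <<'E'
def go(P,ang,s=None):
    "tool shift to bring grasp point to P(world), tool-x at world angle ang deg (mod 180)"
    s=s or bot.read_state();Rm=Rq(s['orientation'])
    cur=np.degrees(np.arctan2(Rm[1,0],Rm[0,0]))
    d=np.array(P)-(np.array(s['tcp_pos'])+[0,0,-.155])
    yaw=-((ang-cur+90)%180-90)
    print('shift',(Rm.T@d).round(4),'yaw',round(yaw,2),'cur ang',round(cur,2),'gp',(np.array(s['tcp_pos'])+Rm[:,2]*.155).round(4),'tilt',Rm[:,2].round(4),'F',np.round(s['wrist_force'],1),'w',round(s['gripper_width'],4),'t',s['clock'],'q6',s['qpos'].round(2)[5])
E
python3 -c "
from h import *
go([.497,.30,.245],-96.2)"
```

```text
shift [-0.7071 -0.5512  0.0052] yaw 19.02 cur ang -77.18 gp [ 0.1165 -0.5114  0.2488] tilt [-2.0e-04  1.9e-03 -1.0e+00] F [ 0.6 -0.4  0. ] w 0.0851 t 0.15 q6 1.44
```

Request:
drive_tool --pt "-0.707 -0.551 0.0 19 0.5" --pt "-0.707 -0.551 0.0 19 0.5" --pt "-0.707 -0.551 0.0 19 0.5" --pt "-0.707 -0.551 0.0 19 0.5" --pt "-0.707 -0.551 0.0 19 0.5" --pt "-0.707 -0.551 0.0 19 0.5" --pt "-0.707 -0.551 0.0 19 0.5" --pt "-0.707 -0.551 0.0 19 0.5"

```text
clock: 1.15
tcp_pos: [0.3289, -0.0572, 0.4046]
orientation: [0.0, -0.668, 0.744, -0.001]
wrist_force: [1.5, -0.6, -0.7]
gripper_width: 0.043
```

```bash
python3 -c "
from h import *
go([.497,.30,.245],-96.2)"
```

```text
shift [-0.3733 -0.1285  0.0046] yaw -0.01 cur ang -96.21 gp [ 0.3291 -0.0573  0.2496] tilt [ 1.2e-03 -6.0e-04 -1.0e+00] F [ 1.5 -0.6 -0.7] w 0.043 t 1.15 q6 2.88
```

Request:
drive_tool --pt "-0.373 -0.128 0.0 -90 0.5" --pt "-0.373 -0.128 0.0 -90 0.5" --pt "-0.373 -0.128 0.0 -90 0.5" --pt "-0.373 -0.128 0.0 -90 0.5" --pt "-0.373 -0.128 0.0 -90 0.5" --pt "-0.373 -0.128 0.0 -90 0.5" --pt "-0.373 -0.128 0.0 -90 0.5" --pt "-0.373 -0.128 0.0 -90 0.5"

```text
clock: 2.15
tcp_pos: [0.4964, 0.2998, 0.403]
orientation: [0.001, 0.996, -0.085, -0.001]
wrist_force: [-0.6, -0.1, -0.7]
gripper_width: 0.0428
```

```bash
python3 -c "
from h import *
go([.497,.30,.245],-96.2);print(bot.read_state()['qpos'])"
```

```text
shift [ 0.0005 -0.0003  0.003 ] yaw 86.46 cur ang -9.74 gp [0.4961 0.2996 0.248 ] tilt [-2.2e-03 -8.0e-04 -1.0e+00] F [-0.6 -0.1 -0.7] w 0.0428 t 2.15 q6 2.17
[4.27564491e-01 1.94611807e-01 2.56060730e-01 1.63462268e+00
 1.78300343e-04 2.16832096e+00]
```

Request:
drive_tool --pt "0 0 0.0 -93.5 0.5" --pt "0 0 0.0 -93.5 0.5" --pt "0 0 0.0 -93.5 0.5" --pt "0 0 0.0 -93.5 0.5" --pt "0 0 0.0 -93.5 0.5" --pt "0 0 0.0 -93.5 0.5" --pt "0 0 0.0 -93.5 0.5" --pt "0 0 0.0 -93.5 0.5"

```text
clock: 3.15
tcp_pos: [0.496, 0.2979, 0.4041]
orientation: [-0.0, 0.788, 0.616, -0.001]
wrist_force: [-0.3, 0.4, -0.2]
gripper_width: 0.0426
```

Request:
drive_tool --pt "0 0 0.0 -8 0.5" --pt "0 0 0.0 -8 0.5"

```text
clock: 3.4
tcp_pos: [0.496, 0.2979, 0.4042]
orientation: [-0.0, 0.745, 0.667, -0.0]
wrist_force: [-0.2, 0.7, 0.5]
gripper_width: 0.0427
```

```bash
python3 -c "
from h import *
go([.497,.30,.245],-96.2)
s=bot.read_state();im=bot.read_camera('wrist');save('w1',im);np.save('w1.npy',dict(s),allow_pickle=True)
C=cam('wrist',s);print(proj(C,[[.5359,.3062,.102],[.535,.2848,.102],[.4568,.2939,.102],[.46,.3146,.102]]))"
```

```text
shift [0.0022 0.0007 0.0042] yaw -0.18 cur ang 83.62 gp [0.4959 0.2978 0.2492] tilt [-9.e-04 -4.e-04 -1.e+00] F [-0.2  0.7  0.5] w 0.0427 t 3.4 q6 0.54
[[330.54292482 230.28748637]
 [307.53713737 231.77320461]
 [307.12419632 146.42023079]
 [331.38137403 147.44906082]]
```

View pics/w1.png

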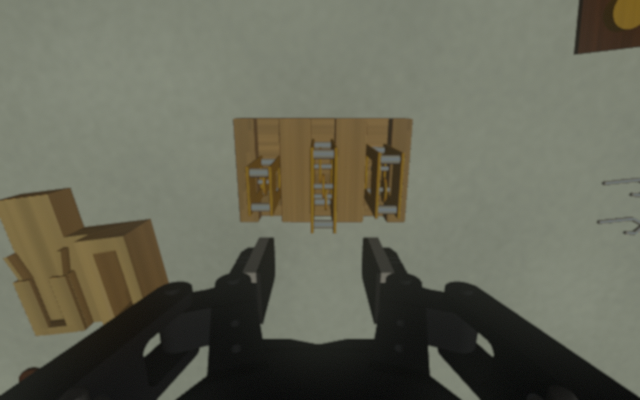

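```bash
python3 - <<'E'
import cv2,numpy as np
im=cv2.imread('pics/w1.png')
a=cv2.resize(im[110:240,225:420],None,fx=4,fy=4,interpolation=cv2.INTER_CUBIC);cv2.imwrite('pics/w1c.png',np.clip(a*1.3,0,255).astype(np.uint8))
E
```

```text
(no output)
```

View pics/w1c.png

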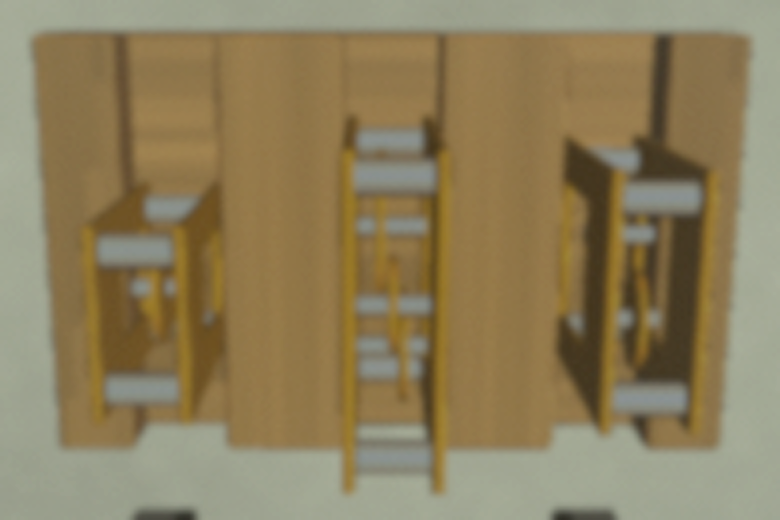

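```bash
python3 - <<'E'
from h import *
s=np.load('w1.npy',allow_pickle=True).item();C=cam('wrist',s)
p=ray(C,np.array([(343,151),(449,151),(444,492),(344,492)])/4+[225,110],.102);print(p.round(4),p.mean(0))
e=(p[2]+p[3]-p[0]-p[1])/2;print(np.hypot(*e[:2]),np.degrees(np.arctan2(e[1],e[0])))
p=ray(C,np.array([(33,35),(748,35),(718,447),(60,447)])/4+[225,110],.034);print(p.round(4),p.mean(0))
e=(p[2]+p[3]-p[0]-p[1])/2;print(np.hypot(*e[:2]),np.degrees(np.arctan2(e[1],e[0])))
e=(p[0]+p[3]-p[2]-p[1])/2;print(np.hypot(*e[:2]),np.degrees(np.arctan2(e[1],e[0])))
go([.497,.30,.087],84)
E
```

```text
[[0.4583 0.2969 0.102 ]
 [0.4608 0.3196 0.102 ]
 [0.5391 0.311  0.102 ]
 [0.5366 0.2879 0.102 ]] [0.49870287 0.30382834 0.102     ]
0.07880353945737828 -6.430442893687908
[[0.4264 0.2168 0.034 ]
 [0.4473 0.4039 0.034 ]
 [0.5616 0.3917 0.034 ]
 [0.5406 0.2035 0.034 ]] [0.49401062 0.3039657  0.034     ]
0.11495946013736191 -6.374687888786759
0.18879071220009175 -96.3710392915821
shift [0.0023 0.0008 0.1623] yaw -0.43 cur ang 83.57 gp [0.4959 0.2978 0.2493] tilt [-8.e-04 -3.e-04 -1.e+00] F [-0.5 -0.2 -0. ] w 0.0427 t 3.45 q6 0.54
```

```bash
python3 -c "
from h import *
go([.498,.3025,.088],83.6)"
```

```text
shift [0.0049 0.0016 0.1613] yaw -0.03 cur ang 83.57 gp [0.4959 0.2978 0.2493] tilt [-8.e-04 -3.e-04 -1.e+00] F [-0.5 -0.2 -0. ] w 0.0427 t 3.45 q6 0.54
```

Request:
drive_tool --pt "0.005 0.002 0.05 0 0.5" --pt "0.005 0.002 0.1 0 0.5" --pt "0.005 0.002 0.14 0 0.5" --pt "0.005 0.002 0.161 0 0.5" --pt "0.005 0.002 0.161 0 0.5" --pt "0.005 0.002 0.161 0 0.5"

```text
clock: 4.2
tcp_pos: [0.499, 0.3029, 0.2449]
orientation: [0.0, 0.745, 0.667, 0.001]
wrist_force: [-0.4, -0.6, -0.0]
gripper_width: 0.0425
```

```bash
python3 -c "
from h import *
go([.498,.3025,.088],83.6)
save('w2',bot.read_camera('wrist'))"
```

```text
shift [-0.0005 -0.001   0.0019] yaw 0.06 cur ang 83.66 gp [0.4993 0.303  0.0899] tilt [ 1.6e-03  8.0e-04 -1.0e+00] F [-0.4 -0.6 -0. ] w 0.0425 t 4.2 q6 0.54
```

View pics/w2.png

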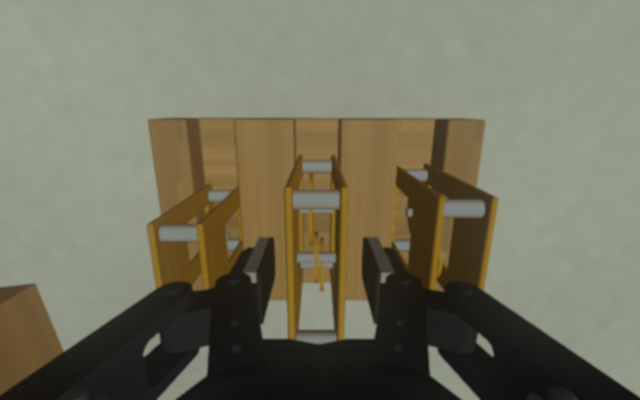

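Request:
drive_tool --pt "0 0 0.0 0 0.25" --pt "0 0 0.0 0 0.15" --pt "0 0 0.0 0 0.1" --pt "0 0 0.0 0 0.1" --pt "0 0 0.0 0 0.1"

```text
clock: 4.88
tcp_pos: [0.4993, 0.3027, 0.2457]
orientation: [0.001, 0.745, 0.667, 0.001]
wrist_force: [-0.3, -0.7, 6.0]
gripper_width: 0.0233
```

Request:
drive_tool --pt "0 0 -0.02 0 0.1" --pt "0 0 -0.06 0 0.1" --pt "0 0 -0.11 0 0.1" --pt "0 0 -0.15 0 0.1" --pt "0 0 -0.15 0 0.1"

```text
clock: 5.5
tcp_pos: [0.4993, 0.3031, 0.3975]
orientation: [0.001, 0.745, 0.667, 0.004]
wrist_force: [-0.2, -0.2, -2.4]
gripper_width: 0.0233
```

```bash
python3 -c "
from h import *
go([.592,.0525,.26],90.5)
save('w3',bot.read_camera('wrist'))"
```

```text
shift [-0.2389  0.1197 -0.0177] yaw -6.79 cur ang 83.71 gp [0.5003 0.3037 0.2425] tilt [ 0.0066  0.0035 -1.    ] F [-0.2 -0.2 -2.4] w 0.0233 t 5.5 q6 0.54
```

View pics/w3.png

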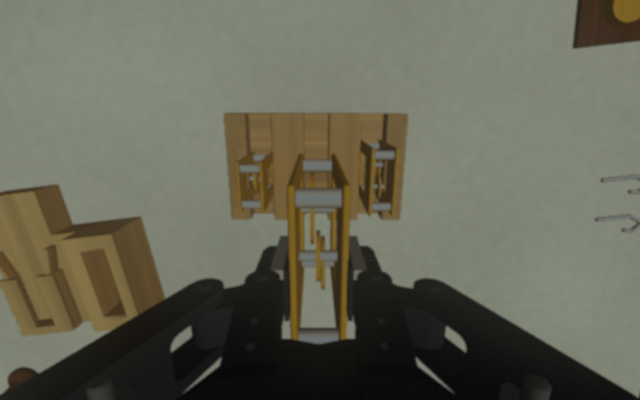

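```bash
python3 -c "
from h import *
go([.64,.17,.22],91)"
```

```text
shift [-0.1167  0.1548  0.0196] yaw -7.29 cur ang 83.71 gp [0.4992 0.3032 0.2395] tilt [ 0.0021  0.0014 -1.    ] F [-0.5 -0.2 -3.5] w 0.0231 t 5.55 q6 0.54
```

Request:
drive_tool --pt "-0.117 0.155 0.02 -7.3 0.1" --pt "-0.117 0.155 0.02 -7.3 0.1" --pt "-0.117 0.155 0.02 -7.3 0.1" --pt "-0.117 0.155 0.02 -7.3 0.1" --pt "-0.117 0.155 0.02 -7.3 0.1" --pt "-0.117 0.155 0.02 -7.3 0.1"

```text
clock: 6.3
tcp_pos: [0.6389, 0.1705, 0.3727]
orientation: [-0.001, 0.7, 0.714, -0.001]
wrist_force: [-0.3, 0.1, -3.1]
gripper_width: 0.0232
```

```bash
python3 -c "
from h import *
s=bot.read_state();go([.64,.17,.22],91,s)
im=bot.read_camera('wrist');save('w4',im);np.save('w4.npy',dict(s),allow_pickle=True)
a=cv2.resize(im[150:400,0:400,::-1],None,fx=2,fy=2,interpolation=cv2.INTER_CUBIC);cv2.imwrite('pics/w4c.png',np.clip(a*1.3,0,255).astype(np.uint8))"
```

```text
shift [-0.0005  0.0011 -0.0023] yaw 0.09 cur ang 91.09 gp [0.6385 0.1705 0.2177] tilt [-2.5e-03  3.0e-04 -1.0e+00] F [-0.3  0.1 -3.1] w 0.0232 t 6.3 q6 0.14
```

View pics/w4.png

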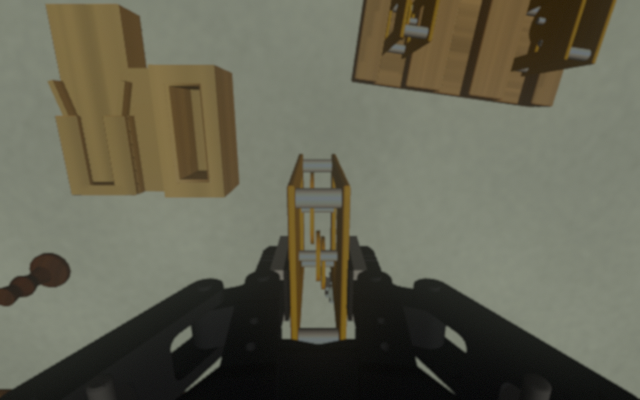

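```bash
python3 -c "
import cv2,numpy as np
im=cv2.imread('pics/w4.png')
f=lambda n,a,s:cv2.imwrite(n,np.clip(cv2.resize(a,None,fx=s,fy=s,interpolation=cv2.INTER_CUBIC)*1.4,0,255).astype(np.uint8))
f('pics/w4a.png',im[55:205,135:250],4);f('pics/w4b.png',im[145:355,275:365],2.8);f('pics/w4d.png',im[0:205,40:160],2.9)"
```

```text
(no output)
```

View pics/w4a.png

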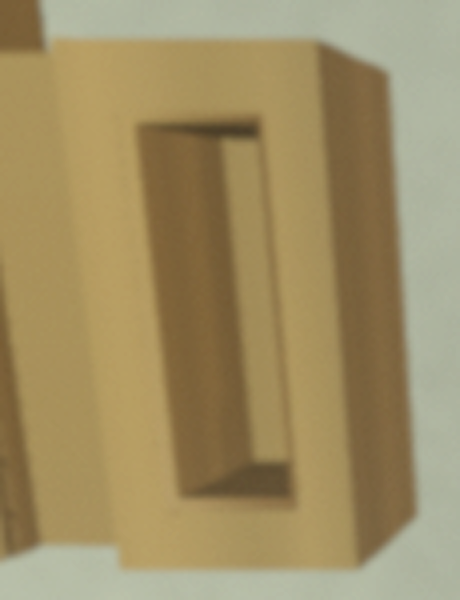

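View pics/w4b.png

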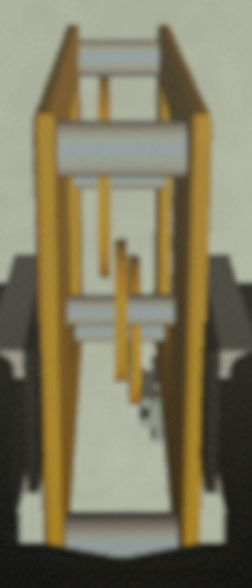

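View pics/w4d.png

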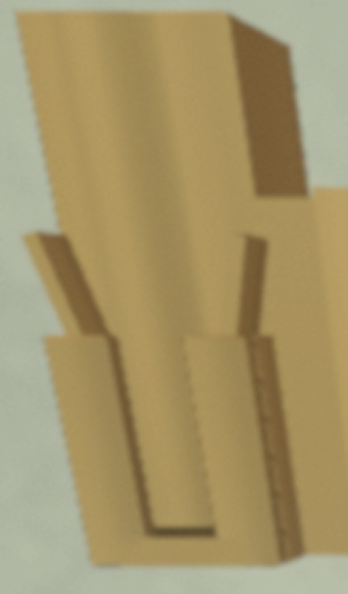

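```bash
python3 - <<'E'
from h import *
s=np.load('w4.npy',allow_pickle=True).item();C=cam('wrist',s)
def f(n,pts,sc,o,z):
    p=ray(C,np.array(pts)/sc+o,z);print(n,p.round(4)[:,:2].tolist(),p.mean(0).round(4));return p
def an(v): return round(float(np.degrees(np.arctan2(v[1],v[0]))),2)
p=f('block',[(52,38),(320,42),(360,570),(120,568)],4,(135,55),.058)
print(an(p[3]-p[0]),an(p[2]-p[1]),an(p[1]-p[0]),an(p[2]-p[3]))
p=f('pocket',[(137,122),(262,118),(296,508),(180,498)],4,(135,55),.058)
print(an(p[3]-p[0]),an(p[2]-p[1]))
p=f('frame',[(35,112),(210,112),(200,545),(45,545)],2.8,(275,145),.229)
print(an(p[3]-p[0]),an(p[2]-p[1]))
Rm=Rq(s['orientation']);print(((p-s['tcp_pos'])@Rm).round(4))
p=f('deck',[(15,12),(230,12)],2.9,(40,0),.035)
p=f('lipend',[(92,563),(280,563)],2.9,(40,0),.051)
p=f('mouth lips',[(45,337),(272,337)],2.9,(40,0),.051)
p=f('slot',[(110,337),(185,337),(216,527),(150,527)],2.9,(40,0),.051);print(an(p[3]-p[0]),an(p[2]-p[1]))
E
```

```text
block [[0.5355, 0.0263], [0.5352, 0.0828], [0.6508, 0.0843], [0.6514, 0.0278]] [0.5932 0.0553 0.058 ]
0.75 0.76 90.29 90.6
pocket [[0.5519, 0.0424], [0.5506, 0.0693], [0.6361, 0.0703], [0.6343, 0.0436]] [0.5932 0.0564 0.058 ]
0.81 0.68
frame [[0.5978, 0.1597], [0.5973, 0.1829], [0.6656, 0.1846], [0.666, 0.1607]] [0.6317 0.172  0.229 ]
0.9 1.35
[[-0.0101 -0.041   0.1438]
 [ 0.0132 -0.041   0.1438]
 [ 0.0135  0.0273  0.1436]
 [-0.0103  0.0273  0.1436]]
deck [[0.4854, -0.0688], [0.4842, -0.0043]] [ 0.4848 -0.0366  0.035 ]
lipend [[0.6522, -0.0652], [0.651, -0.0028]] [ 0.6516 -0.034   0.051 ]
mouth lips [[0.5796, -0.0661], [0.5782, 0.0045]] [ 0.5789 -0.0308  0.051 ]
slot [[0.5792, -0.0459], [0.5788, -0.0225], [0.6392, -0.0222], [0.6396, -0.0439]] [ 0.6092 -0.0336  0.051 ]
1.9 0.35
```

```bash
python3 -c "
from h import *
go([.5935,.0540,.150],90.8)"
```

```text
shift [-0.1158 -0.0476  0.0684] yaw 0.32 cur ang 91.12 gp [0.6387 0.1708 0.2184] tilt [-1.1e-03  4.0e-04 -1.0e+00] F [-0.4 -0.4 -2.6] w 0.0231 t 6.35 q6 0.14
```

Request:
drive_tool --pt "-0.06 -0.025 0.0 0.3 0.1" --pt "-0.116 -0.048 0.02 0.3 0.1" --pt "-0.116 -0.048 0.05 0.3 0.1" --pt "-0.116 -0.048 0.068 0.3 0.1" --pt "-0.116 -0.048 0.068 0.3 0.1" --pt "-0.116 -0.048 0.068 0.3 0.1"

```text
clock: 7.1
tcp_pos: [0.5943, 0.0537, 0.307]
orientation: [0.001, 0.702, 0.712, 0.001]
wrist_force: [-0.0, -0.6, -2.8]
gripper_width: 0.0229
```

```bash
python3 -c "
from h import *
s=bot.read_state();go([.5935,.0540,.150],90.8,s)
np.save('w5.npy',dict(s),allow_pickle=True)
im=bot.read_camera('wrist');save('w5',im)
for n,x0,x1,y0,y1 in [('scene',250,400,120,260),('top',290,400,140,270)]:
  a=bot.read_camera(n);save(n+'5',a)
  a=cv2.resize(a[y0:y1,x0:x1,::-1],None,fx=4.2,fy=4.2,interpolation=cv2.INTER_CUBIC);cv2.imwrite('pics/'+n+'5c.png',np.clip(a*1.3,0,255).astype(np.uint8))"
```

```text
shift [ 0.0003 -0.0008  0.0019] yaw 0.01 cur ang 90.81 gp [0.5946 0.0537 0.152 ] tilt [ 2.e-03  1.e-04 -1.e+00] F [-0.  -0.6 -2.8] w 0.0229 t 7.1 q6 -0.04
```

View pics/w5.png

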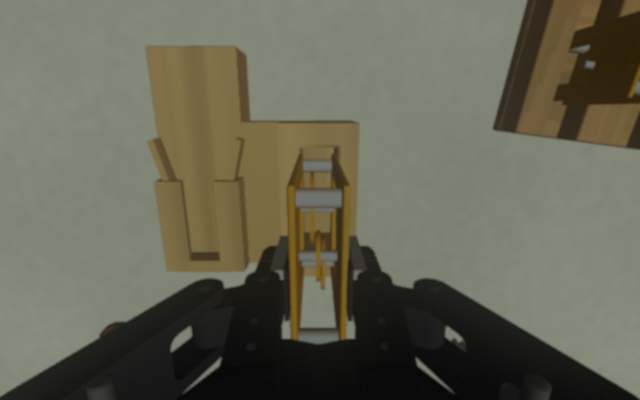

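View pics/scene5c.png

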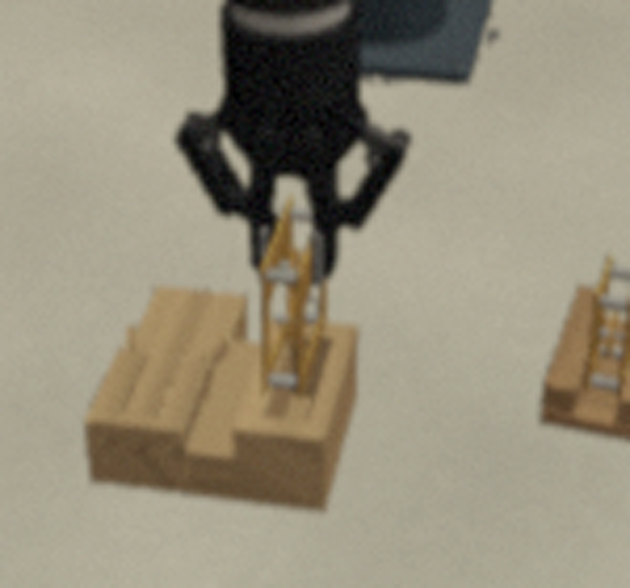

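View pics/top5c.png

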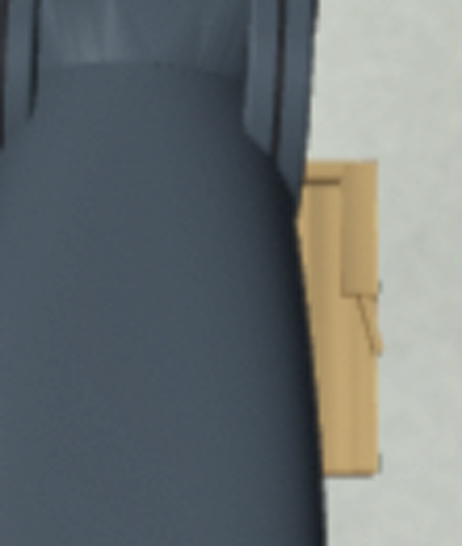

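```bash
python3 -c "
import cv2,numpy as np
im=cv2.imread('pics/w5.png')
f=lambda n,a,s:cv2.imwrite(n,np.clip(cv2.resize(a,None,fx=s,fy=s,interpolation=cv2.INTER_CUBIC)*1.4,0,255).astype(np.uint8))
f('pics/w5a.png',im[110:220,270:370],6)"
```

```text
(no output)
```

View pics/w5a.png

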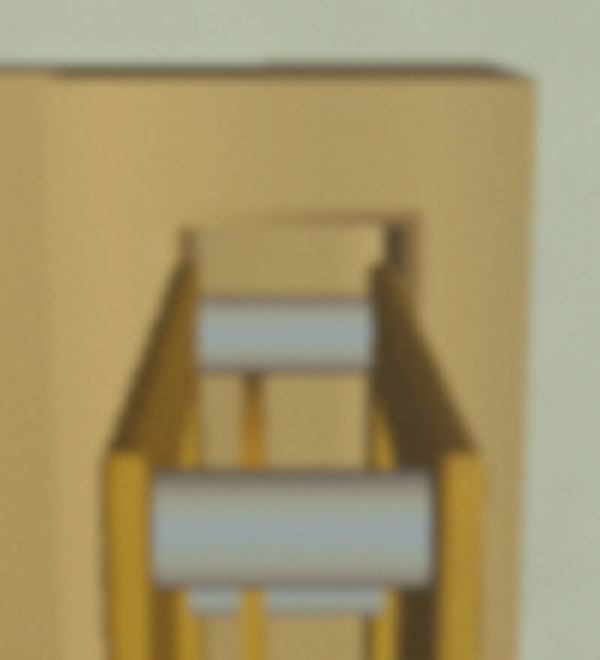

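```bash
python3 - <<'E'
from h import *
s=np.load('w5.npy',allow_pickle=True).item();C=cam('wrist',s)
Rm=Rq(s['orientation'])
for c in (0,.0015):
  for z in (.1435,.2335):
    for x in (-.012,-.009,.009,.012):
      P=np.array(s['tcp_pos'])+Rm@np.array([x+c,-.041,z]); print(c,z,x,((proj(C,P)[0]-[270,110])*6).round(0))
p=ray(C,np.array([(182,225),(418,215),(388,260)])/6+[270,110],.058);print(p.round(4))
p=ray(C,np.array([(535,78)])/6+[270,110],.058);print(p.round(4))
p=ray(C,[(358,122),(358,235)],.058);print(p.round(4))
E
```

```text
0 0.1435 -0.012 [ 73. 451.]
0 0.1435 -0.009 [122. 451.]
0 0.1435 0.009 [412. 451.]
0 0.1435 0.012 [461. 451.]
0 0.2335 -0.012 [166. 261.]
0 0.2335 -0.009 [193. 261.]
0 0.2335 0.009 [360. 261.]
0 0.2335 0.012 [388. 261.]
0.0015 0.1435 -0.012 [ 98. 451.]
0.0015 0.1435 -0.009 [146. 451.]
0.0015 0.1435 0.009 [437. 451.]
0.0015 0.1435 0.012 [485. 451.]
0.0015 0.2335 -0.012 [179. 261.]
0.0015 0.2335 -0.009 [207. 261.]
0.0015 0.2335 0.009 [374. 261.]
0.0015 0.2335 0.012 [402. 261.]
[[0.5519 0.0421 0.058 ]
 [0.5503 0.0693 0.058 ]
 [0.5556 0.066  0.058 ]]
[[0.5347 0.0821 0.058 ]]
[[0.5341 0.0813 0.058 ]
 [0.6165 0.0853 0.058 ]]
```

Request:
drive_tool --pt "0 0 0.012 0 0.1" --pt "0 0 0.016 0 0.1" --pt "0 0 0.019 0 0.1" --pt "0 0 0.022 0 0.1" --pt "0 0 0.025 0 0.1" --pt "0 0 0.028 0 0.1" --pt "0 0 0.028 0 0.1"

```text
clock: 8.12
tcp_pos: [0.5936, 0.0529, 0.276]
orientation: [-0.001, 0.703, 0.712, -0.0]
wrist_force: [1.0, 2.2, -2.7]
gripper_width: 0.023
```

```bash
python3 -c "
from h import *
s=bot.read_state();go([.5935,.0540,.150],90.8,s);print(s['moment'])"
```

```text
shift [ 0.0011 -0.0002 -0.029 ] yaw -0.07 cur ang 90.73 gp [0.5933 0.0531 0.121 ] tilt [-0.0019  0.0014 -1.    ] F [ 1.   2.2 -2.7] w 0.023 t 8.125 q6 -0.04
[ 0.56775153 -0.15882426  0.09406869]
```

Request:
drive_tool --pt "0.0005 0 0.006 0 0.1" --pt "0.0005 0 0.012 0 0.1" --pt "0.0005 0 0.018 0 0.1" --pt "0.0005 0 0.024 0 0.1" --pt "0.0005 0 0.03 0 0.1" --pt "0.0005 0 0.032 0 0.1" --pt "0.0005 0 0.032 0 0.1"

```text
clock: 9.0
tcp_pos: [0.5937, 0.0531, 0.2452]
orientation: [-0.0, 0.703, 0.711, -0.0]
wrist_force: [-0.6, 2.4, -3.4]
gripper_width: 0.0231
```

```bash
python3 -c "
from h import *
s=bot.read_state();go([.5935,.0540,.0865],90.8,s);print(s['moment'])"
```

```text
shift [ 0.0009 -0.0002  0.0037] yaw -0.09 cur ang 90.71 gp [0.5936 0.0532 0.0902] tilt [-9.e-04  3.e-04 -1.e+00] F [-0.6  2.4 -3.4] w 0.0231 t 9.0 q6 -0.04
[ 0.69596209 -0.02937216  0.04108023]
```

Request:
drive_tool --pt "0 0 0.002 0 0.1" --pt "0 0 0.003 0 0.1" --pt "0 0 0.004 0 0.1" --pt "0 0 0.005 0 0.1" --pt "0 0 0.005 0 0.1"

```text
clock: 9.62
tcp_pos: [0.594, 0.0531, 0.2418]
orientation: [0.0, 0.703, 0.712, 0.0]
wrist_force: [-1.5, 2.3, 4.4]
gripper_width: 0.0232
```

```bash
python3 -c "
from h import *
s=bot.read_state();go([.5935,.0540,.0865],90.8,s)"
```

```text
shift [ 0.0009 -0.0005  0.0003] yaw -0.09 cur ang 90.71 gp [0.5942 0.0531 0.0868] tilt [ 1.1e-03  2.0e-04 -1.0e+00] F [-1.5  2.3  4.4] w 0.0232 t 9.625 q6 -0.04
```

Request:
drive_tool --pt "0 0 -0.0005 0 0.5" --pt "0 0 -0.001 0 0.5" --pt "0 0 -0.001 0 0.5" --pt "0 0 -0.05 0 0.5" --pt "0 0 -0.1 0 0.5" --pt "0 0 -0.15 0 0.5" --pt "0 0 -0.15 0 0.5"

```text
clock: 10.5
tcp_pos: [0.595, 0.0528, 0.397]
orientation: [0.004, 0.703, 0.711, 0.004]
wrist_force: [0.4, 0.1, 0.7]
gripper_width: 0.0428
```

```bash
python3 -c "
from h import *
s=bot.read_state();go([.4384,-.289,.26],-25,s)
np.save('w6.npy',dict(s),allow_pickle=True)
im=bot.read_camera('wrist');save('w6',im)
a=bot.read_camera('scene')
a=cv2.resize(a[130:260,250:360,::-1],None,fx=4.2,fy=4.2,interpolation=cv2.INTER_CUBIC);cv2.imwrite('pics/scene6c.png',np.clip(a*1.3,0,255).astype(np.uint8))"
```

```text
shift [-0.3399 -0.1605 -0.0195] yaw -64.31 cur ang 90.69 gp [0.5967 0.0527 0.242 ] tilt [ 1.130e-02 -8.000e-04 -9.999e-01] F [0.4 0.1 0.7] w 0.0428 t 10.5 q6 -0.04
```

View pics/w6.png

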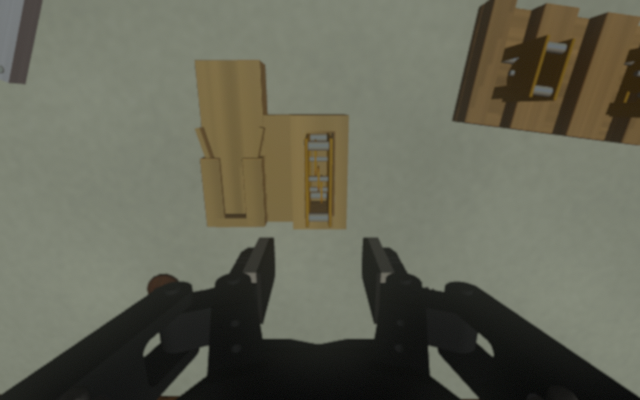

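View pics/scene6c.png

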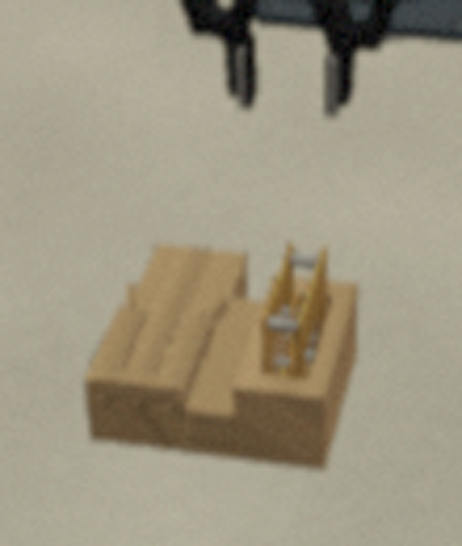

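```bash
python3 -c "
from h import *
go([.456,-.297,.22],64.5)"
```

```text
shift [-0.3482 -0.1424  0.0162] yaw 26.2 cur ang 90.7 gp [0.5944 0.0528 0.2363] tilt [ 1.8e-03 -5.0e-04 -1.0e+00] F [-0.5 -0.1 -0.9] w 0.0428 t 10.6 q6 -0.04
```

Request:
drive_tool --pt "-0.348 -0.142 0.016 26.2 0.5" --pt "-0.348 -0.142 0.016 26.2 0.5" --pt "-0.348 -0.142 0.016 26.2 0.5" --pt "-0.348 -0.142 0.016 26.2 0.5" --pt "-0.348 -0.142 0.016 26.2 0.5" --pt "-0.348 -0.142 0.016 26.2 0.5" --pt "-0.348 -0.142 0.016 26.2 0.5" --pt "-0.348 -0.142 0.016 26.2 0.5"

```text
clock: 11.6
tcp_pos: [0.4557, -0.2966, 0.3726]
orientation: [-0.002, 0.846, 0.533, -0.0]
wrist_force: [0.6, 0.4, -0.1]
gripper_width: 0.0426
```

```bash
python3 -c "
from h import *
s=bot.read_state();go([.438,-.2885,.25],64.5,s)
np.save('w7.npy',dict(s),allow_pickle=True)
im=bot.read_camera('wrist');save('w7',im)
"
```

```text
shift [-0.0003 -0.0196 -0.0323] yaw -0.06 cur ang 64.44 gp [ 0.4553 -0.2961  0.2176] tilt [-0.0028  0.003  -1.    ] F [ 0.6  0.4 -0.1] w 0.0426 t 11.6 q6 -0.25
```

View pics/w7.png

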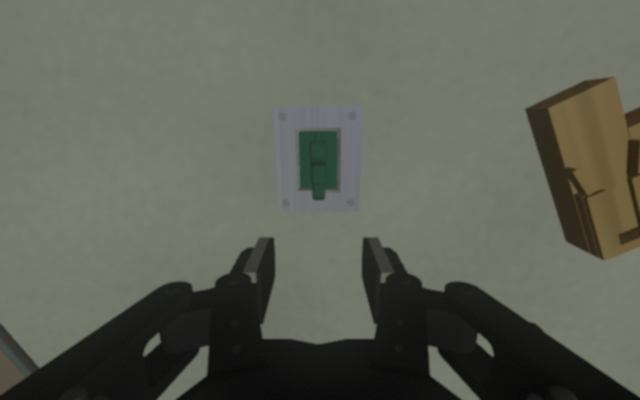

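```bash
python3 -c "
import cv2,numpy as np
im=cv2.imread('pics/w7.png')
f=lambda n,a,s:cv2.imwrite(n,np.clip(cv2.resize(a,None,fx=s,fy=s,interpolation=cv2.INTER_CUBIC)*1.8,0,255).astype(np.uint8))
f('pics/w7a.png',im[98:220,265:370],4.9)
im=cv2.imread('pics/scene0.png')
f('pics/s0a.png',im[150:200,195:255],9)"
```

```text
(no output)
```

View pics/w7a.png

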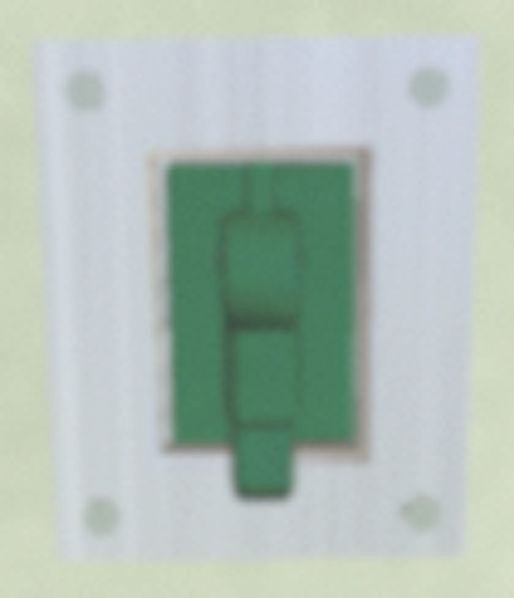

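View pics/s0a.png

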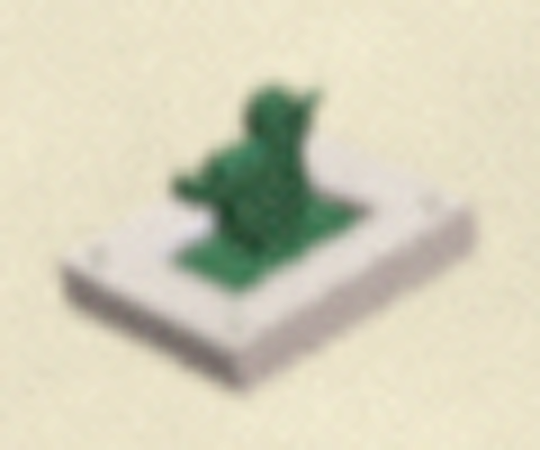

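```bash
python3 - <<'E'
from h import *
s=np.load('w7.npy',allow_pickle=True).item();C=cam('wrist',s)
def an(v): return round(float(np.degrees(np.arctan2(v[1],v[0]))),2)
def f(n,pts,sc,o,z):
    p=ray(C,np.array(pts)/sc+o,z);print(n,p.round(4)[:,:2].tolist(),p.mean(0).round(4),an(p[3]-p[0]),an(p[2]-p[1]),an(p[1]-p[0]));return p
f('board',[(167,162),(355,162),(355,443),(175,445)],4.9,(265,98),.016)
f('mould',[(38,40),(478,38),(462,555),(60,560)],4.9,(265,98),.02)
f('body',[(222,212),(300,212),(296,420),(238,420)],4.9,(265,98),.056)
go([.439,-.288,.046],64.5)
E
```

```text
board [[0.4033, -0.2911], [0.4202, -0.2557], [0.475, -0.2808], [0.4584, -0.3166]] [ 0.4392 -0.2861  0.016 ] -24.82 -24.62 64.44
mould [[0.3703, -0.3035], [0.4083, -0.2233], [0.5073, -0.2699], [0.47, -0.3505]] [ 0.439  -0.2868  0.02  ] -25.22 -25.25 64.69
body [[0.4147, -0.2829], [0.4209, -0.2699], [0.4562, -0.2873], [0.4514, -0.2973]] [ 0.4358 -0.2843  0.056 ] -21.48 -26.28 64.44
shift [-0.0004 -0.0184  0.1722] yaw 0.03 cur ang 64.53 gp [ 0.4559 -0.2956  0.2182] tilt [-0.0021  0.0023 -1.    ] F [-0.8  1.  -0.1] w 0.0423 t 11.65 q6 -0.25
```

```bash
python3 -c "
from h import *
go([.4387,-.288,.047],64.8)"
```

```text
shift [-0.0006 -0.0187  0.1712] yaw -0.27 cur ang 64.53 gp [ 0.4559 -0.2956  0.2182] tilt [-0.0021  0.0023 -1.    ] F [-0.8  1.  -0.1] w 0.0423 t 11.65 q6 -0.25
```

Request:
drive_tool --pt "0 -0.019 0.05 -0.3 0.5" --pt "0 -0.019 0.1 -0.3 0.5" --pt "0 -0.019 0.15 -0.3 0.5" --pt "0 -0.019 0.171 -0.3 0.45" --pt "0 -0.019 0.171 -0.3 0.4" --pt "0 -0.019 0.171 -0.3 0.4"

```text
clock: 12.4
tcp_pos: [0.44, -0.2879, 0.2049]
orientation: [0.001, 0.844, 0.537, 0.0]
wrist_force: [0.1, -0.1, -0.7]
gripper_width: 0.0342
```

```bash
python3 -c "
from h import *
s=bot.read_state();go([.4387,-.288,.047],64.8,s)
np.save('w8.npy',dict(s),allow_pickle=True)
save('w8',bot.read_camera('wrist'))"
```

```text
shift [-0.0006 -0.0012  0.0029] yaw 0.12 cur ang 64.92 gp [ 0.4402 -0.2881  0.0499] tilt [ 0.0015 -0.0011 -1.    ] F [ 0.1 -0.1 -0.7] w 0.0342 t 12.4 q6 -0.27
```

View pics/w8.png

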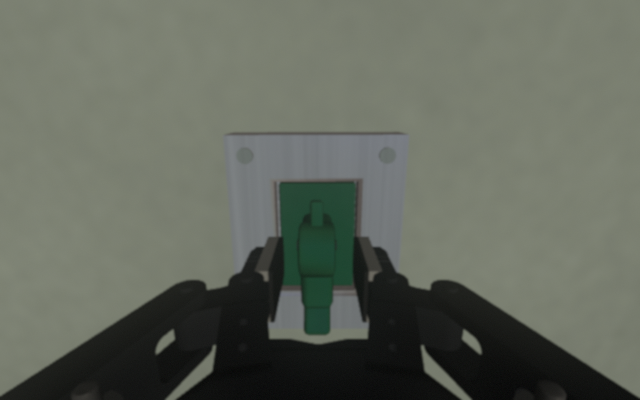

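Request:
drive_tool --pt "0 -0.001 0.002 0 0.2" --pt "0 -0.001 0.002 0 0.05" --pt "0 -0.001 0.002 0 0.0" --pt "0 -0.001 0.002 0 0.0" --pt "0 -0.001 0.002 0 0.0"

```text
clock: 13.08
tcp_pos: [0.4388, -0.2887, 0.2034]
orientation: [0.001, 0.844, 0.536, 0.001]
wrist_force: [0.5, 1.1, 5.1]
gripper_width: 0.0134
```

```bash
python3 -c "
from h import *
go([.4387,-.288,.047],64.8)"
```

```text
shift [ 0.0006 -0.0004  0.0014] yaw 0.0 cur ang 64.8 gp [ 0.4392 -0.2889  0.0484] tilt [ 0.0026 -0.0018 -1.    ] F [0.5 1.1 5.1] w 0.0134 t 13.075 q6 -0.27
```

Request:
drive_tool --pt "0 0 -0.01 0 0" --pt "0 0 -0.03 0 0" --pt "0 0 -0.06 0 0" --pt "0 0 -0.09 0 0" --pt "0 0 -0.09 0 0"

```text
clock: 13.7
tcp_pos: [0.4388, -0.2887, 0.2946]
orientation: [0.002, 0.844, 0.536, 0.001]
wrist_force: [-0.4, -0.6, -0.2]
gripper_width: 0.0132
```

```bash
python3 -c "
from h import *
s=bot.read_state();go([.516,-.038,.125],90.75,s)
np.save('w9.npy',dict(s),allow_pickle=True)
save('w9',bot.read_camera('wrist'))"
```

```text
shift [ 0.2598 -0.037   0.014 ] yaw -25.95 cur ang 64.8 gp [ 0.4393 -0.2893  0.1396] tilt [ 0.0036 -0.0033 -1.    ] F [-0.4 -0.6 -0.2] w 0.0132 t 13.7 q6 -0.27
```

View pics/w9.png

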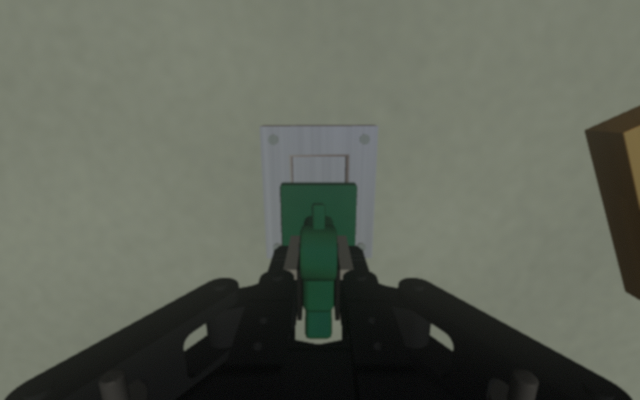

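Request:
drive_tool --pt "0.26 -0.037 0.014 -26 0" --pt "0.26 -0.037 0.014 -26 0" --pt "0.26 -0.037 0.014 -26 0" --pt "0.26 -0.037 0.014 -26 0" --pt "0.26 -0.037 0.014 -26 0" --pt "0.26 -0.037 0.014 -26 0" --pt "0.26 -0.037 0.014 -26 0"

```text
clock: 14.62
tcp_pos: [0.5149, -0.0382, 0.277]
orientation: [-0.0, 0.703, 0.712, -0.001]
wrist_force: [0.1, -0.3, -1.0]
gripper_width: 0.013
```

```bash
python3 -c "
from h import *
s=bot.read_state();go([.5146,-.0378,.1],90.75,s)
np.save('w10.npy',dict(s),allow_pickle=True)
im=bot.read_camera('wrist');save('w10',im)
a=bot.read_camera('scene')
a=cv2.resize(a[130:260,250:360,::-1],None,fx=4.2,fy=4.2,interpolation=cv2.INTER_CUBIC);cv2.imwrite('pics/scene10c.png',np.clip(a*1.3,0,255).astype(np.uint8))"
```

```text
shift [ 0.0004 -0.0003  0.022 ] yaw -0.03 cur ang 90.72 gp [ 0.5147 -0.0383  0.122 ] tilt [-1.6e-03 -5.0e-04 -1.0e+00] F [ 0.1 -0.3 -1. ] w 0.013 t 14.625 q6 -0.22
```

View pics/w10.png

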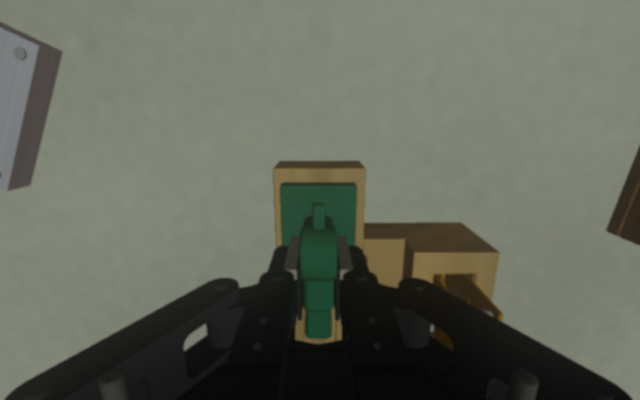

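View pics/scene10c.png

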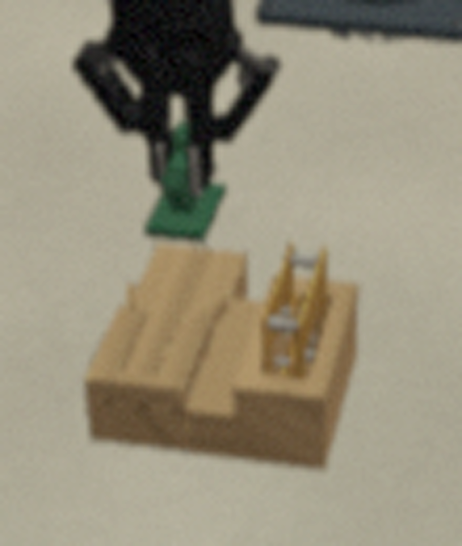

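```bash
python3 - <<'E'
from h import *
s=np.load('w10.npy',allow_pickle=True).item();C=cam('wrist',s)
a=cv2.imread('pics/w10.png')[150:260,260:380];cv2.imwrite('pics/w10a.png',np.clip(cv2.resize(a,None,fx=5,fy=5,interpolation=cv2.INTER_CUBIC)*1.6,0,255).astype(np.uint8))
E
```

```text
(no output)
```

View pics/w10a.png

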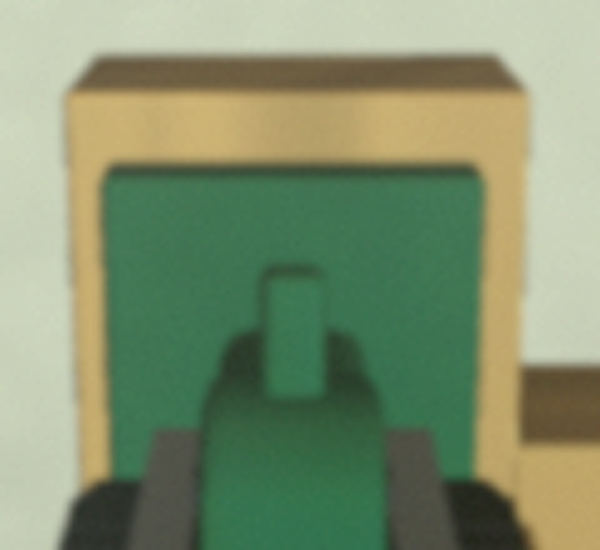

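```bash
python3 - <<'E'
from h import *
s=np.load('w10.npy',allow_pickle=True).item();C=cam('wrist',s)
q=lambda pts,z:ray(C,np.array(pts)/5+[260,150],z).round(4)[:,:2].tolist()
print('deck',q([(68,92),(528,92),(80,430),(522,430)],.035))
print('board',q([(103,175),(485,175),(111,470),(473,470)],.0896))
E
```

```text
deck [[0.4852, -0.0679], [0.4844, -0.0049], [0.5349, -0.0674], [0.534, -0.0032]]
board [[0.4841, -0.0567], [0.4836, -0.0173], [0.517, -0.0565], [0.5164, -0.0171]]
```

Request:
drive_tool --pt "0.0005 -0.001 0.02 0 0" --pt "0.0005 -0.001 0.036 0 0" --pt "0.0005 -0.001 0.042 0 0" --pt "0.0005 -0.001 0.044 0 0" --pt "0.0005 -0.001 0.0455 0 0" --pt "0.0005 -0.001 0.0455 0 0"

```text
clock: 15.48
tcp_pos: [0.5146, -0.0365, 0.2327]
orientation: [0.0, 0.702, 0.712, 0.0]
wrist_force: [-1.2, -0.2, -1.2]
gripper_width: 0.0131
```

```bash
python3 -c "
from h import *
s=bot.read_state();go([.6130,-.0366,.0754],90.75,s)
im=bot.read_camera('wrist');save('w11',im)"
```

```text
shift [-0.0015  0.0984  0.0024] yaw 0.07 cur ang 90.82 gp [ 0.5147 -0.0366  0.0777] tilt [ 9.e-04 -2.e-04 -1.e+00] F [-1.2 -0.2 -1.2] w 0.0131 t 15.475 q6 -0.22
```

View pics/w11.png

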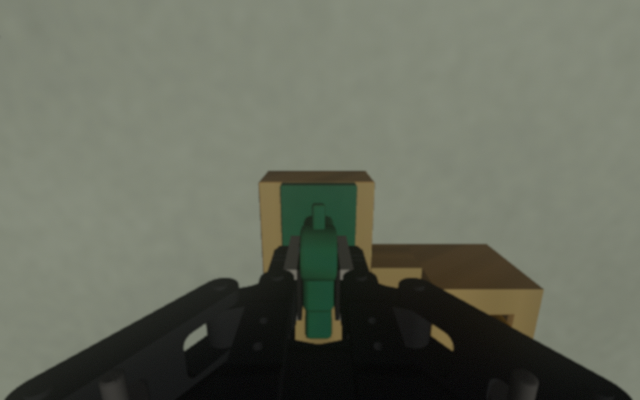

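Request:
drive_tool --pt "-0.0008 0 0.002 0 0" --pt "-0.0008 0.008 0.002 0 0" --pt "-0.0008 0.016 0.002 0 0" --pt "-0.0008 0.022 0.002 0 0" --pt "-0.0008 0.028 0.002 0 0" --pt "-0.0008 0.034 0.002 0 0" --pt "-0.0008 0.04 0.002 0 0" --pt "-0.0008 0.04 0.002 0 0"

```text
clock: 16.52
tcp_pos: [0.5552, -0.0368, 0.2304]
orientation: [0.001, 0.702, 0.712, 0.001]
wrist_force: [1.3, 0.0, 0.3]
gripper_width: 0.0131
```

```bash
python3 -c "
from h import *
s=bot.read_state();go([.6130,-.0366,.0754],90.75,s);print(s['moment'])
im=bot.read_camera('wrist');save('w12',im)
a=bot.read_camera('scene')
a=cv2.resize(a[130:260,250:360,::-1],None,fx=4.2,fy=4.2,interpolation=cv2.INTER_CUBIC);cv2.imwrite('pics/scene12c.png',np.clip(a*1.3,0,255).astype(np.uint8))"
```

```text
shift [-0.0006  0.0578  0.0001] yaw 0.07 cur ang 90.82 gp [ 0.5555 -0.0369  0.0754] tilt [ 1.9e-03 -1.0e-04 -1.0e+00] F [1.3 0.  0.3] w 0.0131 t 16.525 q6 -0.2
[-0.02880255 -0.22063458  0.00968478]
```

View pics/w12.png

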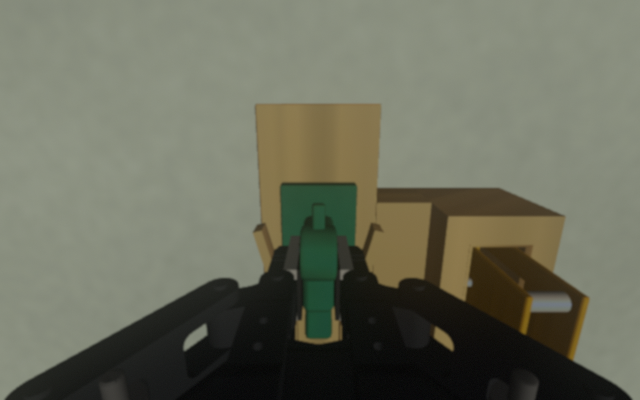

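View pics/scene12c.png

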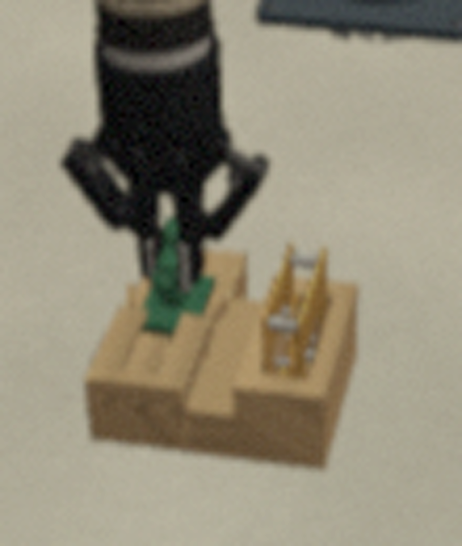

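Request:
drive_tool --pt "-0.0002 0.008 0 0 0" --pt "-0.0002 0.016 0 0 0" --pt "-0.0002 0.024 0 0 0" --pt "-0.0002 0.032 0 0 0" --pt "-0.0002 0.04 0 0 0" --pt "-0.0002 0.047 0 0 0" --pt "-0.0002 0.051 0 0 0" --pt "-0.0002 0.051 0 0 0"

```text
clock: 17.62
tcp_pos: [0.6061, -0.0363, 0.2304]
orientation: [0.0, 0.702, 0.712, 0.0]
wrist_force: [-1.0, -0.1, 3.9]
gripper_width: 0.0132
```

Request:
drive_tool --pt "0 0.002 0 0 0" --pt "0 0.004 0 0 0" --pt "0 0.006 0 0 0" --pt "0 0.006 0 0 0"

```text
clock: 18.12
tcp_pos: [0.6114, -0.0362, 0.2304]
orientation: [-0.0, 0.702, 0.712, -0.0]
wrist_force: [-3.1, -0.4, 5.7]
gripper_width: 0.0132
```

```bash
python3 -c "
from h import *
s=bot.read_state();go([.6130,-.0366,.0754],90.75,s);print(s['moment'])"
```

```text
shift [-0.0004  0.0016 -0.    ] yaw 0.06 cur ang 90.81 gp [ 0.6114 -0.0362  0.0754] tilt [-1.e-04 -0.e+00 -1.e+00] F [-3.1 -0.4  5.7] w 0.0132 t 18.125 q6 -0.18
[ 0.00231863  0.55050972 -0.05563339]
```

Push on in 1 mm steps until the stop answers.

Request:
drive_tool --pt "0 0.001 0 0 0" --pt "0 0.002 0 0 0" --pt "0 0.002 0 0 0"

```text
clock: 18.5
tcp_pos: [0.6132, -0.0362, 0.2304]
orientation: [-0.0, 0.702, 0.712, -0.0]
wrist_force: [-3.3, 0.2, 5.0]
gripper_width: 0.0131
```

Request:
drive_tool --pt "0 0.001 0 0 0" --pt "0 0.002 0 0 0" --pt "0 0.002 0 0 0"

```text
clock: 18.88
tcp_pos: [0.6142, -0.0361, 0.2305]
orientation: [-0.001, 0.702, 0.712, -0.001]
wrist_force: [-7.8, -0.2, 8.1]
gripper_width: 0.0131
```

Request:
drive_tool --pt "0 0.001 0 0 0" --pt "0 0.001 0 0 0"

```text
clock: 19.12
tcp_pos: [0.6146, -0.0361, 0.2306]
orientation: [-0.002, 0.702, 0.712, -0.002]
wrist_force: [-8.5, -0.5, 10.7]
gripper_width: 0.013
```

```bash
python3 -c "
from h import *
s=bot.read_state();go([.6130,-.0366,.0754],90.75,s);print(s['moment'])
np.save('w13.npy',dict(s),allow_pickle=True)
im=bot.read_camera('wrist');save('w13',im)
a=bot.read_camera('scene')
a=cv2.resize(a[130:260,250:360,::-1],None,fx=4.2,fy=4.2,interpolation=cv2.INTER_CUBIC);cv2.imwrite('pics/scene13c.png',np.clip(a*1.3,0,255).astype(np.uint8))"
```

```text
shift [-0.0005 -0.0016  0.0002] yaw 0.05 cur ang 90.8 gp [ 0.6137 -0.0362  0.0756] tilt [-5.7e-03 -4.0e-04 -1.0e+00] F [-8.5 -0.5 10.7] w 0.013 t 19.125 q6 -0.18
[-0.04604104  1.92647582  0.08567087]
```

View pics/w13.png

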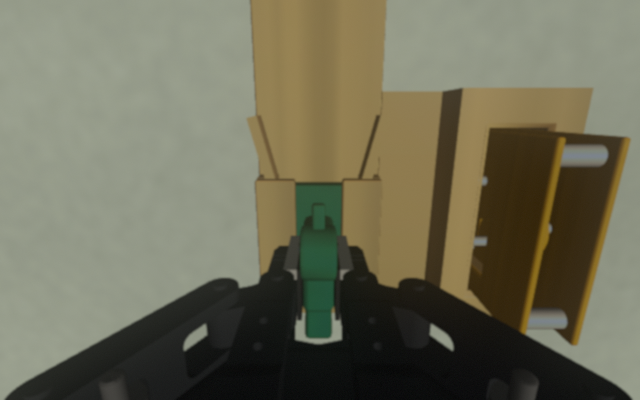

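View pics/scene13c.png

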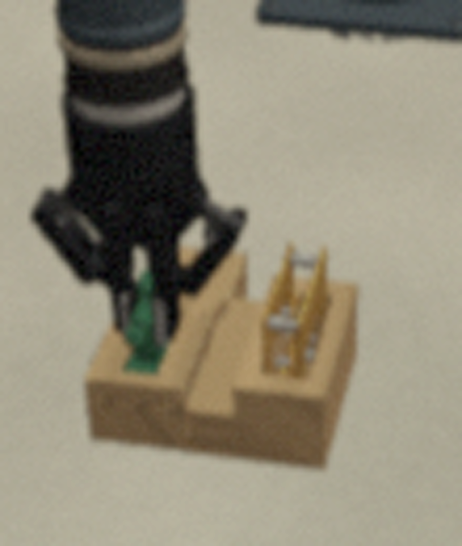

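```bash
python3 - <<'E'
from h import *
s=np.load('w13.npy',allow_pickle=True).item();C=cam('wrist',s)
print(ray(C,[(318,184)],.043),ray(C,[(275,180)],.051))
a=cv2.imread('pics/w13.png')[160:270,250:390];cv2.imwrite('pics/w13a.png',np.clip(cv2.resize(a,None,fx=5,fy=5,interpolation=cv2.INTER_CUBIC)*1.4,0,255).astype(np.uint8))
E
```

```text
[[ 0.58222539 -0.03536567  0.043     ]] [[ 0.57873139 -0.05641145  0.051     ]]
```

View pics/w13a.png

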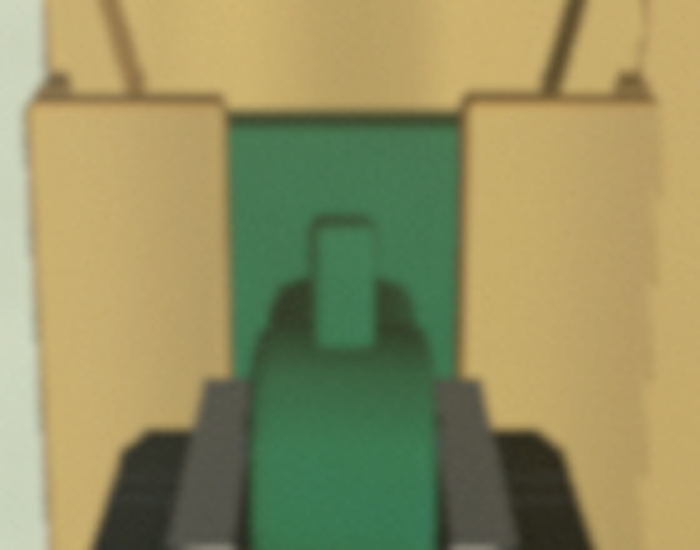

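Request:
drive_tool --pt "0 0 0 0 0.2" --pt "0 0 0 0 0.4" --pt "0 0 0 0 0.4" --pt "0 0 -0.02 0 0.4" --pt "0 0 -0.06 0 0.4" --pt "0 0 -0.12 0 0.4" --pt "0 0 -0.16 0 0.4" --pt "0 0 -0.16 0 0.4"

```text
clock: 20.23
tcp_pos: [0.6174, -0.0362, 0.3956]
orientation: [0.004, 0.702, 0.712, 0.003]
wrist_force: [0.4, 0.9, -0.1]
gripper_width: 0.0343
```

```bash
python3 -c "
from h import *
s=bot.read_state();go([.6130,-.0366,.0754],90.75,s)
np.save('w14.npy',dict(s),allow_pickle=True)
im=bot.read_camera('wrist');save('w14',im)
cv2.imwrite('pics/w14a.png',np.clip(cv2.resize(im[60:250,220:440,::-1],None,fx=3,fy=3,interpolation=cv2.INTER_CUBIC)*1.4,0,255).astype(np.uint8))
a=bot.read_camera('scene');save('scene14',a)
a=cv2.resize(a[130:260,250:360,::-1],None,fx=4.2,fy=4.2,interpolation=cv2.INTER_CUBIC);cv2.imwrite('pics/scene14c.png',np.clip(a*1.3,0,255).astype(np.uint8))"
```

```text
shift [-0.     -0.006   0.1651] yaw 0.06 cur ang 90.81 gp [ 0.6189 -0.0365  0.2406] tilt [ 0.0099 -0.0016 -0.9999] F [ 0.4  0.9 -0.1] w 0.0343 t 20.225 q6 -0.18
```

View pics/w14a.png

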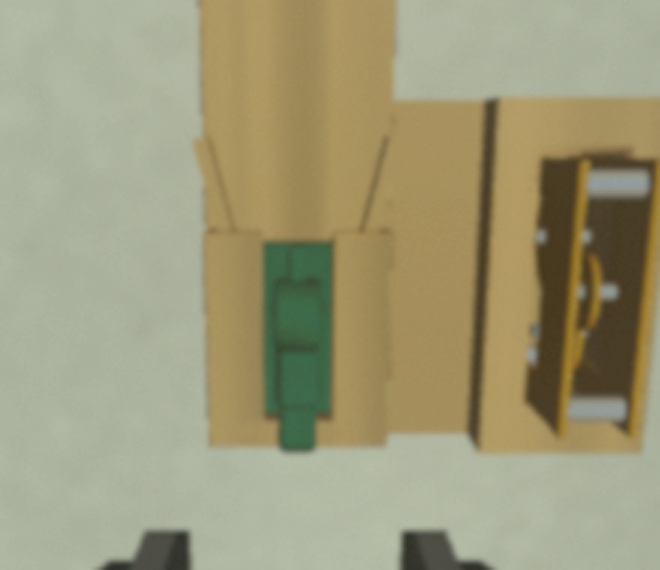

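View pics/scene14c.png

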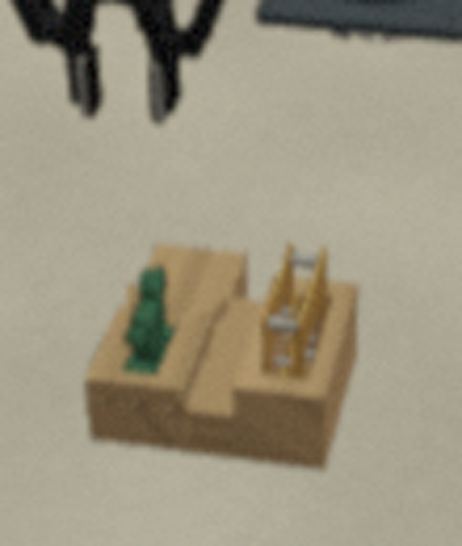

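View pics/scene14.png

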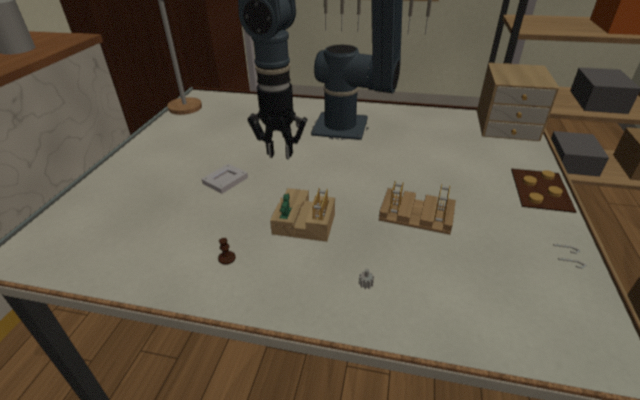

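```bash
python3 - <<'E'
from h import *
s=np.load('w14.npy',allow_pickle=True).item();C=cam('wrist',s)
q=lambda p,z:ray(C,np.array([p])/3+[220,60],z)[0].round(4)
print('rear',q((298,241),.043),'lip',q((235,232),.051),'front',q((272,414),.043),'lipfar',q((235,446),.051),'deck',)
p=[q((583,158),.098),q((660,158),.098),q((640,436),.098),q((563,436),.098)];print('frame',p,np.mean(p,0)); b=[q((498,97),.058),q((478,450),.058),q((642,452),.058)];print(b)
E
```

```text
rear [ 0.582  -0.0348  0.043 ] lip [ 0.5786 -0.0557  0.051 ] front [ 0.6431 -0.0432  0.043 ] lipfar [ 0.6527 -0.0559  0.051 ] deck
frame [array([0.553 , 0.0427, 0.098 ]), array([0.5527, 0.0637, 0.098 ]), array([0.6324, 0.0675, 0.098 ]), array([0.6327, 0.0447, 0.098 ])] [0.5927  0.05465 0.098  ]
[array([0.5356, 0.0263, 0.058 ]), array([0.6506, 0.028 , 0.058 ]), array([0.6505, 0.0844, 0.058 ])]
```

```bash
python3 -c "
from h import *
bot.sign_off()"
```

```text
the job is handed in; nothing more can be done
```

I put the wide frame in the pocket and the bird platform in the channel, and handed the job in at about 20 s of the 67 s allowed.

- **Wide frame:** I took it from the middle slot of the stand. On the way down, the floor answered at the expected height (underside at about 8 mm, estimated from the grip height). After release, the wrist camera put the frame within about 1 mm of the pocket centre, upright and in line with the case.
- **Bird platform:** I lifted it from the mould, set it on the deck and slid it under the lips until the stop pushed back with about 8.5 N. In the last picture its rear edge is 3.4 mm inside the lips (4 mm expected). Its front edge is 9.6 mm from the far end (10 mm expected), so it is home within about 0.6 mm. The beak points out of the open end.
- **Other parts:** In the last scene picture the other two frames, the pinion and the pendulum guide look unmoved and upright. I judged that by eye and did not measure it. The gripper was clear of everything.

**Disagreement between cameras:** the top and wrist cameras differed by 3–4 mm in y. I settled it by comparing the held part with its target in the same wrist picture. No other check failed.

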